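Close the sample vials in order and start the timer

TASK

With a fingertip, gently press the loose caps of the vials in the green rack fully closed, one after another: first the yellow cap, then the blue, then the red; only then press the green start key of the timer and let it go. Leave the white-capped vial open and the black stop key alone, do not lift or pull any vial out of the rack, and do not disturb anything else on the bench.

Things in the scene. Friction and masses are not known exactly. Their poses are not given: they have to be found in the camera images.
- rack: Green plastic rack, fixed to the bench, 130 (x) x 190 (y) x 40 mm high, standing upright and turned about the vertical; origin at the centre of its underside. Two rows of three round wells, 60 mm apart, centres at x = -30 or +30 mm and y = -60, 0 or +60 mm in its frame; four hold vials (in any order), two are empty.
- vial_yellow: Loose clear glass vial with a yellow cap standing upright in a well of the rack: 28 mm diameter, glass 55 mm tall, with a paper band; origin at the centre of its underside, 8 mm above the bench. It has about 1 mm of play in the well.
- cap_yellow_top (a point): Centre of the flat top of the yellow cap (32 mm diameter disc, 10 mm thick), which moves with the cap: about 78.5 to 80 mm above the bench while the cap is open, 73 mm when fully closed.
- cap_yellow (a joint): How far the yellow cap is pushed down into its vial (m): starts between 0 and 0.0015 (its skirt stands 5.5 to 7 mm proud of the glass, a grey plug showing in the gap), 0.007 is fully closed against a hard stop, where the force rises steeply (the thin glass is at risk above 35 N, so press slowly). It slides straight down with about 3 N of friction and stays where it is left; it does not spring back.
- vial_blue: Loose clear glass vial with a blue cap standing upright in a well of the rack: 28 mm diameter, glass 55 mm tall, with a paper band; origin at the centre of its underside, 8 mm above the bench. It has about 1 mm of play in the well.
- cap_blue_top (a point): Centre of the flat top of the blue cap (32 mm diameter disc, 10 mm thick), which moves with the cap: about 78.5 to 80 mm above the bench while the cap is open, 73 mm when fully closed.
- cap_blue (a joint): How far the blue cap is pushed down into its vial (m): starts between 0 and 0.0015 (its skirt stands 5.5 to 7 mm proud of the glass, a grey plug showing in the gap), 0.007 is fully closed against a hard stop, where the force rises steeply (the thin glass is at risk above 35 N, so press slowly). It slides straight down with about 3 N of friction and stays where it is left; it does not spring back.
- vial_red: Loose clear glass vial with a red cap standing upright in a well of the rack: 28 mm diameter, glass 55 mm tall, with a paper band; origin at the centre of its underside, 8 mm above the bench. It has about 1 mm of play in the well.
- cap_red_top (a point): Centre of the flat top of the red cap (32 mm diameter disc, 10 mm thick), which moves with the cap: about 78.5 to 80 mm above the bench while the cap is open, 73 mm when fully closed.
- cap_red (a joint): How far the red cap is pushed down into its vial (m): starts between 0 and 0.0015 (its skirt stands 5.5 to 7 mm proud of the glass, a grey plug showing in the gap), 0.007 is fully closed against a hard stop, where the force rises steeply (the thin glass is at risk above 35 N, so press slowly). It slides straight down with about 3 N of friction and stays where it is left; it does not spring back.
- vial_white: Loose clear glass vial with a white cap standing upright in a well of the rack: 28 mm diameter, glass 55 mm tall, with a paper band; origin at the centre of its underside, 8 mm above the bench. It has about 1 mm of play in the well.
- cap_white_top (a point): Centre of the flat top of the white cap (32 mm diameter disc, 10 mm thick), which moves with the cap: about 78.5 to 80 mm above the bench while the cap is open, 73 mm when fully closed.
- cap_white (a joint): How far the white cap is pushed down into its vial (m): starts between 0 and 0.0015 (its skirt stands 5.5 to 7 mm proud of the glass, a grey plug showing in the gap), 0.007 is fully closed against a hard stop, where the force rises steeply (the thin glass is at risk above 35 N, so press slowly). It slides straight down with about 3 N of friction and stays where it is left; it does not spring back.
- timer: White bench timer, fixed to the bench, 100 (x) x 120 (y) x 28 mm high, with a grey-green screen along its far (+x) edge and two round keys in front of it; origin at the centre of its underside.
- start_top (a point): Centre of the top of the timer's green start key (26 mm diameter, in a grey collar of 42 mm diameter), at x = -20 mm, y = +30 mm in the timer's frame, about 50 mm above the bench when not pressed. It moves with the key.
- start (a joint): How far the start key is pressed (m): 0 at rest, 0.006 fully down. It starts to move at about 1.5 N, takes 5 N fully down, and springs back.
- stop_top (a point): Centre of the top of the timer's black stop key (26 mm diameter, in a grey collar of 42 mm diameter), at x = -20 mm, y = -30 mm in the timer's frame, about 50 mm above the bench when not pressed. It moves with the key.
- stop (a joint): How far the stop key is pressed (m): 0 at rest, 0.006 fully down. It starts to move at about 1.5 N, takes 5 N fully down, and springs back.
- beaker: Empty clear beaker, 68 mm diameter, 85 mm tall; origin at the centre of its underside. A bystander.
- tips_blue: Blue box of pipette tips, 85 x 120 x 73 mm high; origin at the centre of its underside. A bystander.
- marker: Grey marker pen with a black cap lying along its x axis, 140 mm long, 14 mm thick; origin under its middle. A bystander.
- reagent: Amber bottle with a white cap, 64 mm diameter, 130 mm tall; origin at the centre of its underside. A bystander.

How it is judged:
By the outcome, as a careful person would: the job done as asked, in the order asked, and still so for the second after the job is handed in, with the robot touching nothing.
It also fails if it takes over 48 s, if anything falls off the work surface, if the arm or the gripper's body presses on something with over 40 N, if the wrist force passes 120 N, or if a joint passes its speed limit or range.

ROBOT

A 6-joint arm with a two-finger parallel gripper is mounted at the origin on the work surface. World frame = base frame: x ahead of the robot, y to its left, z up, the work surface at z = 0. Lengths are in m, angles in rad, forces in N, time in s.
With the tool pointing down it reaches from about 0.15 to 0.775 m from the base axis. Payload 6.1 kg.
Tool frame: the origin (TCP) lies between the finger pads; the fingertips stand 22 mm ahead of it and the grasp point (between the pads) lies 3 mm ahead of it (bot.tips_ahead is the distance from the TCP to the fingertips, in m); z points along the fingers, y is the direction in which the jaws open and shut (so a half turn about z gives the same grasp; the last joint's range is limited). The gripper opens to 85 mm and grips with 20 to 120 N. Pads are 22 mm wide; open, the fingers measure 114 mm over their backs; the gripper's body (76 mm by 85 mm) begins 54 mm behind the grasp point. The pads swing forward as they close: fully open they stand 13 mm farther back than shut.
Start: joints at [-1.348, 0.126, -0.04, 1.405, 0, 1.571], TCP at [0.116, -0.512, 0.222] pointing down, gripper open.
Joint ranges: [-2.72, 2.72], [-0.95, 1.95], [-1.27, 1.35], [-1.78, 2.02], [-1.46, 1.47], [-3.14, 3.14]. Speed limits (rad/s): [2.39, 2.39, 3.01, 3.14, 3.14, 3.14].

INTERFACE

Orientations are given as a unit quaternion [x, y, z, w].
In Python, from plant import bot, eyes, ticket, finder gives the robot as it stands.
- The arm moves only by the tool drive_tool, never from a script. Its argument "rows" is a list of rows, each a list of 3 entries, a list of its own where there are three numbers: the turn, a rotation vector about the tool's x, y, z in rad, then the shift along the tool's x, y, z in cm, then the opening, from -1 (shut) to 1 (fully open). A call has exactly 5 rows; each row shifts and turns the commanded pose from where the row before left it, along the tool's axes as they then stand; what a row does not reach is not made up. A row lasts 1/12 s, in which the tool goes at most 41.7 mm and 7.16 degrees, less where a joint would pass 70% of its speed; a pose out of reach is approached as far as the arm can. A call is refused whole if a number of a shift passes 4.17 or a number of a turn 0.125, either way. A call with a gripper value outside its range is refused whole. The fingers move at their own pace and stop on an object; the grip force is fixed at half the most. Time passes only in rows, so rows that do not move let the fingers close, or fill a call up. It gives the time, the measured TCP pose, the force and the opening at its end, in the units of the state.
- bot.observe(): the state, without advancing time (a new reading comes with each control period).
- eyes.camera(name): name is "side" or "top"; returns the picture (400x640x3 uint8, red, green, blue); there is no depth.
- eyes.camera_params(name): a dict with "fx", "fy", "cx", "cy" (pixels), "position" and "rotation" of the camera in the world. Camera axes: x right, y up, looking along -z (the intrinsics and any distortion apply to the point x, -y, -z); pixel columns grow to the right and rows downward; lengths in m; the calibration is good to about 2 mm. A picture is of the moment at which its call begins. camera_params takes no time and is no camera call.
- ticket.close_job(): hands the job in, once; it reports no verdict.
Trained networks look in the newest picture that a camera, given by its name, has taken for a name from the list of things; names that differ only in an ending like _2 or _b are one class to them, and where a whole thing is asked for, a point or a joint stands for the part that bears it (a point fixed in the world has none). Each returns a list of dicts, best first, with "score" (0 to 1); they miss things now and then, are a little off and sometimes report something else, mostly with a low value. They report only what shows in the picture. A call takes as long as a camera call.
- finder.find_in(camera, thing): "box" ([left, top, right, bottom] in pixels, round what is visible of it).
The state is a dict: "clock": time; "joints": joint angles; "joint_velocities": joint speeds; "tau": joint torques, N m; "position": TCP position; "eef_rot": TCP orientation; "force": force on the tool from outside, world axes, zero at the start; "ft_torque": the same for the moment, N m; "finger_gap": opening from 0.0 (shut) to 1.0 (fully open).
Only numpy, scipy, OpenCV 4.12 (cv2) and the standard library are available. Lean on these libraries where they do the work, as an engineer would, in place of code of your own. Each camera call takes 0.05 s, during which the arm holds its last target.

## Working session

There is one attempt and no reset: what is moved stays moved. The work goes in short steps, Python scripts to look and compute and a tool call to move; the robot and the scene stay as the last step left them, time stands still between calls to the robot, and variables do not carry over. Pictures are saved under pics/ and viewed, and the job is handed in when it is done.

Besides the shell and the picture viewer there is one more tool, called after ">>>" as name([rows], argument=value, ...), one row to a line, values as JSON. drive_tool: Moves the arm, as the interface text tells. Its arguments: {"type":"object","properties":{"rows":{"type":"array","items":{"type":"array"}}},"required":["rows"]}

```bash
ls; mkdir -p pics
cat > t1.py <<'E'
from plant import bot, eyes, ticket, finder
import cv2,json
print(bot.observe(), bot.tips_ahead)
for c in ("side","top"):
    im=eyes.camera(c); cv2.imwrite(f"pics/{c}0.png",im[:,:,::-1]); print(c,eyes.camera_params(c))
    for t in ("cap_yellow_top","cap_blue_top","cap_red_top","cap_white_top","start_top","stop_top","rack","timer"):
        r=finder.find_in(c,t); print(c,t,[( [round(v,1) for v in d['box']],round(d['score'],2)) for d in r[:3]])
print(bot.observe()['clock'])
E
python3 t1.py
```

```text
pics
{'clock': 0.0, 'joints': array([-1.34801484e+00,  1.26366030e-01, -4.06210820e-02,  1.40539635e+00,
       -8.99598352e-06,  1.57082887e+00]), 'joint_velocities': array([-0.00128316,  0.00135609, -0.00081006, -0.00047159,  0.00088182,
       -0.00107537]), 'tau': array([-1.55277943e-03, -4.35915005e+01,  3.52924204e+01,  1.73439895e-02,
       -9.98044834e-05, -1.00610302e-05]), 'position': array([ 0.11589807, -0.51160919,  0.22172982]), 'eef_rot': array([ 9.93803958e-01,  1.11144333e-01, -9.26965111e-05, -7.88149515e-04]), 'force': array([ 0.36967309,  0.1016345 , -0.13028616]), 'ft_torque': array([0.0011308 , 0.01335539, 0.00735472]), 'finger_gap': 1.0015091365995807} 0.022
side {'fx': 397.1580935701626, 'fy': 397.1580935701626, 'cx': 324.2439160283701, 'cy': 196.4130983275868, 'position': array([0.24243383, 0.65277233, 0.67065835]), 'rotation': array([-0.1032627 ,  0.41647251,  0.88222322, -0.19382894])}
side cap_yellow_top [([354.1, 190.4, 372.0, 201.9], 0.53)]
side cap_blue_top [([322.6, 194.4, 335.7, 205.6], 0.59)]
side cap_red_top [([366.7, 176.7, 380.3, 182.8], 0.61)]
si
[... 345 characters left out ...]
 274.0, 334.1, 342.2], 0.58)]
top {'fx': 517.3654431099784, 'fy': 517.3654431099784, 'cx': 320.0761876379517, 'cy': 201.61308270722577, 'position': array([0.40311636, 0.05403508, 1.42925186]), 'rotation': array([-0.02863414,  0.04102794,  0.71590814, -0.69639955])}
top cap_yellow_top []
top cap_blue_top []
top cap_red_top [([445.0, 162.7, 472.2, 192.6], 0.52)]
top cap_white_top [([369.5, 194.5, 381.5, 207.8], 0.55), ([345.6, 215.8, 354.6, 226.0], 0.55)]
top start_top [([219.4, 222.7, 227.3, 226.3], 0.63)]
top stop_top [([241.0, 228.5, 245.8, 234.9], 0.5)]
top rack [([315.5, 186.3, 384.0, 236.7], 0.83), ([444.5, 165.6, 474.3, 192.4], 0.59)]
top timer [([210.8, 194.8, 264.1, 241.0], 0.84)]
0.9
```

View pics/side0.png

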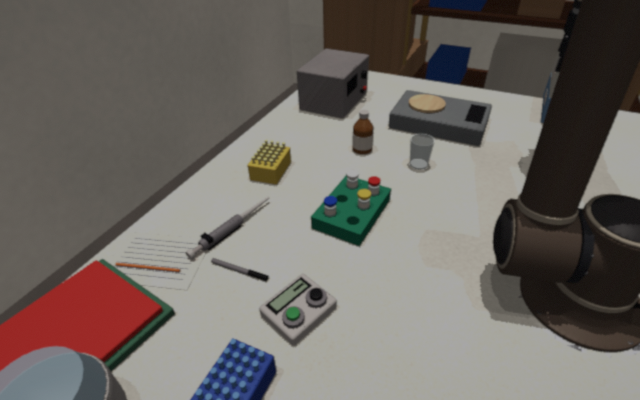

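View pics/top0.png

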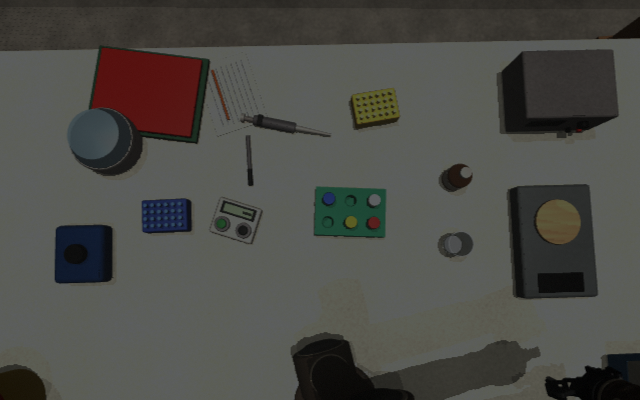

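```bash
python3 -c "
import cv2
a=cv2.imread('pics/side0.png');b=cv2.imread('pics/top0.png')
cv2.imwrite('pics/s1.png',cv2.resize(a[165:255,295:405],None,fx=6,fy=6,interpolation=cv2.INTER_CUBIC))
cv2.imwrite('pics/s2.png',cv2.resize(a[265:350,245:345],None,fx=6,fy=6,interpolation=cv2.INTER_CUBIC))
cv2.imwrite('pics/t2.png',cv2.resize(b[175:255,200:280],None,fx=7,fy=7,interpolation=cv2.INTER_CUBIC))
cv2.imwrite('pics/t1.png',cv2.resize(b[175:250,305:395],None,fx=7,fy=7,interpolation=cv2.INTER_CUBIC))"
```

```text
(no output)
```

View pics/s1.png

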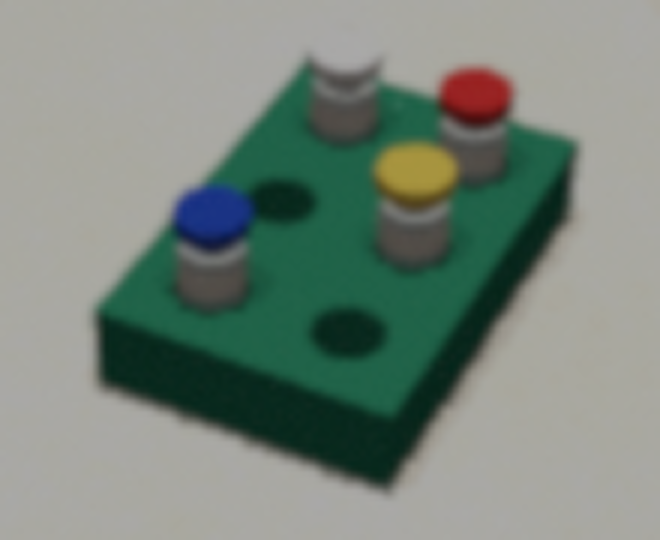

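View pics/t1.png

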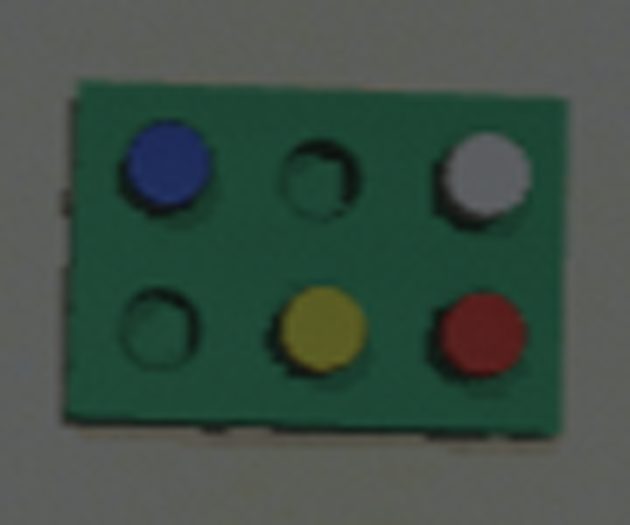

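View pics/s2.png

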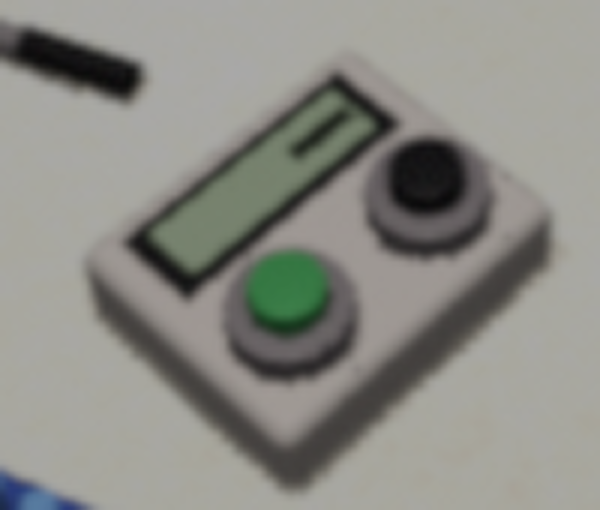

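View pics/t2.png

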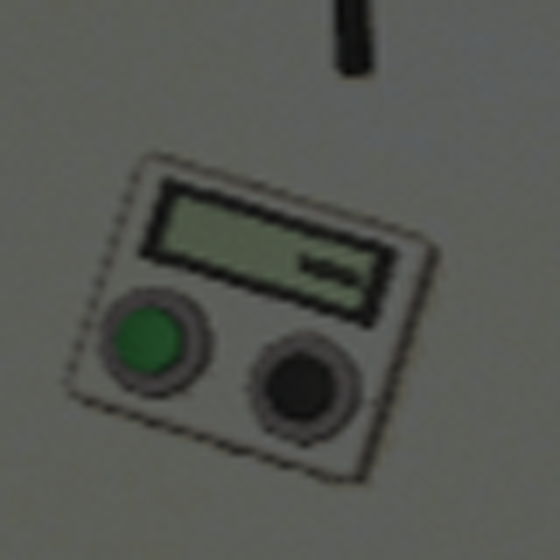

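```bash
cat > geo.py <<'E'
import numpy as np, cv2
from scipy.spatial.transform import Rotation as R
from scipy.optimize import least_squares
def ray(p,uv):
    d=np.array([(uv[0]-p['cx'])/p['fx'],-(uv[1]-p['cy'])/p['fy'],-1.]); d=R.from_quat(p['rotation']).apply(d)
    return np.array(p['position']),d/np.linalg.norm(d)
def proj(p,X):
    c=R.from_quat(p['rotation']).inv().apply(np.asarray(X)-p['position'])
    return np.array([p['cx']+p['fx']*c[...,0]/-c[...,2],p['cy']-p['fy']*c[...,1]/-c[...,2]]).T
def tri(ps,uvs):
    A=np.zeros((3,3));b=np.zeros(3)
    for p,u in zip(ps,uvs):
        o,d=ray(p,u);M=np.eye(3)-np.outer(d,d);A+=M;b+=M@o
    X=np.linalg.solve(A,b); return X,[np.linalg.norm(proj(p,X)-u) for p,u in zip(ps,uvs)]
def seg(im,box,h0,h1,smin,vfrac):
    l,t,r,b=box; s=cv2.cvtColor(im[t:b,l:r],cv2.COLOR_BGR2HSV).astype(int)
    H,S,V=s[...,0],s[...,1],s[...,2]
    m=((H>=h0)&(H<=h1) if h0<=h1 else (H>=h0)|(H<=h1))&(S>smin)
    m&=V>vfrac*np.percentile(V[m],90)
    y,x=np.nonzero(m); return np.array([x.mean()+l,y.mean()+t]),m.sum()
E
cat > m1.py <<'E'
from plant import eyes
from geo import *
ps=[eyes.camera_params(c) for c in("side","top")]
S=cv2.imread('pics/side0.png');T=cv2.imread('pics/top0.png')
cfg={'yellow':((355,187,375,203),(340,213,362,233),18,35,100),'blue':((321,193,339,210),(319,190,338,208),105,130,120),
'red':((366,174,383,189),(363,213,384,233),170,8,120),'start':((280,302,305,325),(212,215,231,233),45,80,100)}
out={}
for k,(bs,bt,h0,h1,s) in cfg.items():
    us,n=seg(S,bs,h0,h1,s,.75);ut,n2=seg(T,bt,h0,h1,s,.7)
    X,e=tri(ps,[us,ut]);print(k,us.round(1),n,ut.round(1),n2,X.round(4),np.round(e,1))
    z=.079 if k!='start' else .05
    for p,u in zip(ps,(us,ut)):
        o,d=ray(p,u);print('   plane',(o+d*(z-o[2])/d[2]).round(4))
E
python3 m1.py
```

```text
yellow [363.8 192.7] 87 [350.8 221.5] 100 [ 0.4832 -0.0501  0.0782] [0.6 0.5]
   plane [ 0.4842 -0.0488  0.079 ]
   plane [ 0.4819 -0.0504  0.079 ]
blue [330.  199.8] 81 [328.8 197.9] 103 [0.5466 0.0055 0.0771] [0.4 0.4]
   plane [0.5466 0.0078 0.079 ]
   plane [0.5454 0.0052 0.079 ]
red [374.  179.9] 64 [373.9 222.2] 101 [ 0.4796 -0.1109  0.0757] [0.4 0.4]
   plane [ 0.4793 -0.1064  0.079 ]
   plane [ 0.4783 -0.1109  0.079 ]
start [292.4 312.4] 105 [220.8 223. ] 63 [0.4901 0.2944 0.0472] [0.5 0.3]
   plane [0.4898 0.2963 0.05  ]
   plane [0.4891 0.2936 0.05  ]
```

>>> drive_tool([
  [[0, 0, 0], [2.8, -2.3, 0], -1],
  [[0, 0, 0], [2.8, -2.3, 0], -1],
  [[0, 0, 0], [2.8, -2.3, 0], -1],
  [[0, 0, 0], [2.8, -2.3, 0], -1],
  [[0, 0, 0], [2.8, -2.3, 0], -1],
])

```text
clock: 1.32
position: [0.2277, -0.3676, 0.2225]
eef_rot: [0.994, 0.111, 0.0, 0.0]
force: [0.7, -0.4, -0.4]
finger_gap: 0.301
```

>>> drive_tool([
  [[0, 0, 0], [2.8, -2.3, 0], -1],
  [[0, 0, 0], [2.8, -2.3, 0], -1],
  [[0, 0, 0], [2.8, -2.3, 0], -1],
  [[0, 0, 0], [2.8, -2.3, 0], -1],
  [[0, 0, 0], [2.8, -2.3, 0], -1],
])

```text
clock: 1.73
position: [0.339, -0.2243, 0.2228]
eef_rot: [0.994, 0.111, 0.0, 0.0]
force: [0.9, -0.4, -0.3]
finger_gap: -0.003
```

>>> drive_tool([
  [[0, 0, 0], [2.8, -2.3, 0.8], -1],
  [[0, 0, 0], [2.8, -2.3, 0.8], -1],
  [[0, 0, 0], [2.8, -2.3, 0.8], -1],
  [[0, 0, 0], [2.8, -2.3, 0.8], -1],
  [[0, 0, 0], [0, 0, 0.8], -1],
])

```text
clock: 2.15
position: [0.4302, -0.1072, 0.182]
eef_rot: [0.993, 0.114, 0.001, -0.001]
force: [-0.5, -0.0, -0.4]
finger_gap: -0.001
```

```bash
cat > go.py <<'E'
import sys
from plant import bot
from geo import *
TG={'yellow':(.483,-.0497),'blue':(.546,.0065),'red':(.479,-.109),'start':(.4897,.295)}
s=bot.observe(); r=R.from_quat(s['eef_rot']); t=TG[sys.argv[1]]
d=np.array([t[0],t[1],s['position'][2]])-s['position']
print('t',round(s['clock'],2),'pos',s['position'].round(4),'tipz',round(s['position'][2]-.022,4),'toolz',r.apply([0,0,1]).round(4),'toolcm',(r.inv().apply(d)*100).round(2),'F',s['force'].round(2),'gap',round(s['finger_gap'],3),'q',s['joints'].round(2))
E
python3 go.py yellow
```

```text
t 2.15 pos [ 0.4302 -0.1072  0.182 ] tipz 0.16 toolz [ 0.0017  0.0016 -1.    ] toolcm [ 6.45 -4.4   0.02] F [-0.53 -0.02 -0.44] gap -0.001 q [-0.25 -0.03 -0.29  1.31  0.    2.67]
```

>>> drive_tool([
  [[0, 0, -0.12], [0, 0, 0], -1],
  [[0, 0, -0.12], [0, 0, 0], -1],
  [[0, 0, -0.12], [0, 0, 0], -1],
  [[0, 0, -0.12], [0, 0, 0], -1],
  [[0, 0, -0.12], [0, 0, 0], -1],
])

```text
clock: 2.57
position: [0.427, -0.1114, 0.1825]
eef_rot: [0.915, 0.403, -0.0, 0.0]
force: [-0.5, -0.1, 0.5]
finger_gap: 0.005
```

>>> drive_tool([
  [[0, 0, -0.12], [0, 0, 0], -1],
  [[0, 0, -0.12], [0, 0, 0], -1],
  [[0, 0, -0.12], [0, 0, 0], -1],
  [[0, 0, -0.12], [0, 0, 0], -1],
  [[0, 0, 0], [0, 0, 0], -1],
])

```text
clock: 2.98
position: [0.427, -0.1115, 0.1825]
eef_rot: [0.794, 0.607, 0.0, 0.0]
force: [0.3, -0.2, 0.0]
finger_gap: -0.004
```

```bash
python3 go.py yellow
```

```text
t 2.98 pos [ 0.427  -0.1115  0.1825] tipz 0.1605 toolz [ 1.e-04 -1.e-04 -1.e+00] toolcm [ 7.43  3.78 -0.  ] F [ 0.3  -0.17  0.01] gap -0.004 q [-0.26 -0.03 -0.29  1.31 -0.    1.58]
```

>>> drive_tool([
  [[0, 0, 0], [1.86, 0.945, 1.0], -1],
  [[0, 0, 0], [1.86, 0.945, 1.0], -1],
  [[0, 0, 0], [1.86, 0.945, 1.5], -1],
  [[0, 0, 0], [1.85, 0.945, 1.5], -1],
  [[0, 0, 0], [0, 0, 0.5], -1],
])

```text
clock: 3.4
position: [0.4843, -0.0479, 0.1253]
eef_rot: [0.796, 0.606, -0.0, -0.001]
force: [0.3, 0.5, -0.0]
finger_gap: 0.002
```

>>> drive_tool([
  [[0, 0, 0], [0, 0, 0.5], -1],
  [[0, 0, 0], [0, 0, 0.3], -1],
  [[0, 0, 0], [0, 0, 0], -1],
  [[0, 0, 0], [0, 0, 0], -1],
  [[0, 0, 0], [0, 0, 0], -1],
])

```text
clock: 3.82
position: [0.4833, -0.0503, 0.1203]
eef_rot: [0.796, 0.606, 0.0, 0.0]
force: [-0.4, -0.1, 0.1]
finger_gap: -0.001
```

```bash
python3 go.py yellow
python3 - <<'E'
from plant import eyes
import cv2
a=eyes.camera('side')[:,:,::-1];b=eyes.camera('top')[:,:,::-1]
cv2.imwrite('pics/s3.png',cv2.resize(a[125:255,295:425],None,fx=4.5,fy=4.5,interpolation=cv2.INTER_CUBIC))
cv2.imwrite('pics/t3.png',cv2.resize(b[175:250,305:395],None,fx=6,fy=6,interpolation=cv2.INTER_CUBIC))
E
```

```text
t 3.82 pos [ 0.4833 -0.0503  0.1203] tipz 0.0983 toolz [ 1.2e-03 -2.0e-04 -1.0e+00] toolcm [ 0.05 -0.05 -0.  ] F [-0.43 -0.15  0.13] gap -0.001 q [-0.1   0.07 -0.32  1.17 -0.    1.74]
```

View pics/s3.png

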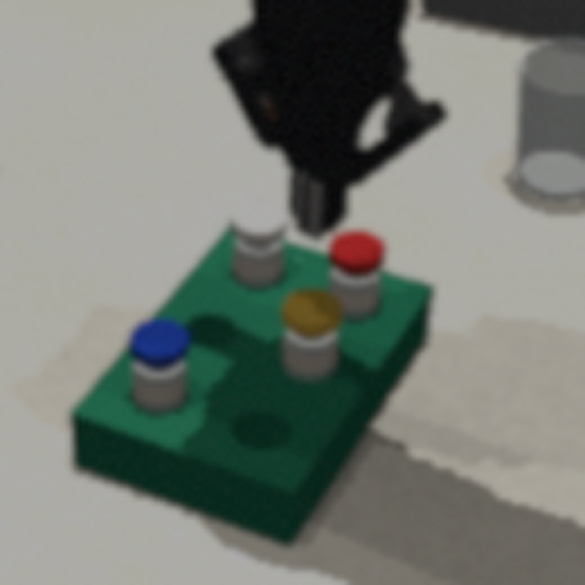

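View pics/t3.png

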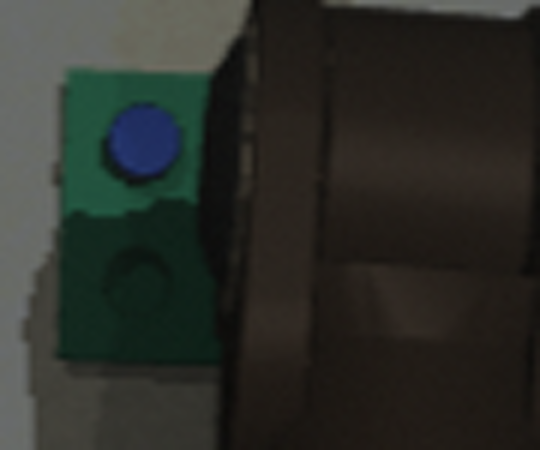

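Run:
```python
from plant import eyes
from geo import *
print(proj(eyes.camera_params('side'),np.array([[.4833,-.0503,.0983],[.483,-.0497,.0785]])))
```

```text
[[364.76148703 185.98157464]
 [364.42607735 192.7409206 ]]
```

Run:
```python
from plant import eyes,bot
import cv2,numpy as np
print(bot.tips_ahead, bot.observe()['position'],bot.observe()['finger_gap'])
a=eyes.camera('side')[:,:,::-1]
c=cv2.resize(a[110:220,310:430],None,fx=5,fy=5,interpolation=cv2.INTER_CUBIC)
c=(255*(c/255.)**.45).astype('uint8')
cv2.imwrite('pics/s4.png',c)
```

```text
0.022 [ 0.48345517 -0.05016897  0.12020046] 0.002119537983162412
```

View pics/s4.png

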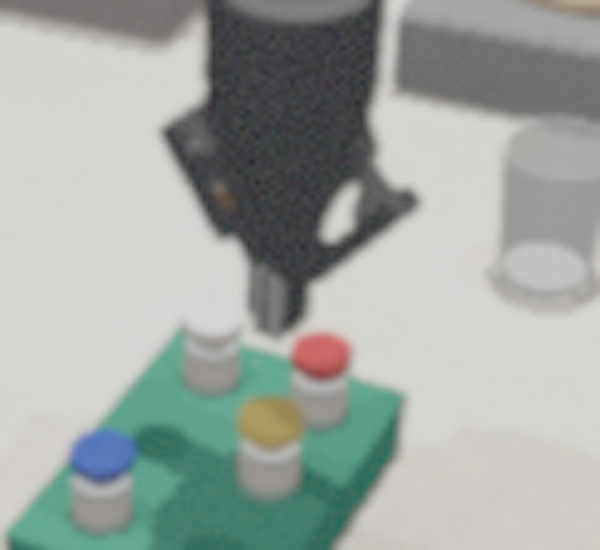

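Run:
```python
from plant import eyes
from geo import *
p=eyes.camera_params('top');print(proj(p,np.array([[.116,-.512,.222],[.116,-.512,.213],[.116,-.512,.20],[.116,-.512,.3]])))
s=eyes.camera_params('side')
print(proj(s,np.array([[.4833,-.0503,.0983],[.4833,-.0503,.12],[.4833,-.0503,.14],[.4833,-.0503,.17]])))
b=cv2.imread('pics/top0.png')
c=cv2.resize(b[330:400,520:640],None,fx=6,fy=6,interpolation=cv2.INTER_CUBIC)
cv2.imwrite('pics/t4.png',(255*(c/255.)**.45).astype('uint8'))
```

```text
[[562.3892666  371.88489781]
 [560.50685933 370.99148192]
 [557.83719574 369.72442354]
 [579.98023084 380.23380686]]
[[364.76148703 185.98157464]
 [365.17122984 178.5606025 ]
 [365.55984776 171.52222934]
 [366.16352085 160.58892907]]
```

View pics/t4.png

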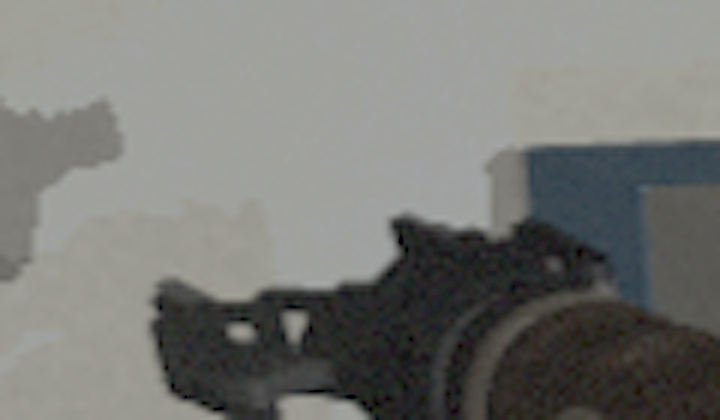

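>>> drive_tool([
  [[0, 0, 0], [0, 0, 0.4], -1],
  [[0, 0, 0], [0, 0, 0.4], -1],
  [[0, 0, 0], [0, 0, 0.4], -1],
  [[0, 0, 0], [0, 0, 0.2], -1],
  [[0, 0, 0], [0, 0, 0], -1],
])

```text
clock: 4.38
position: [0.4828, -0.0496, 0.1046]
eef_rot: [0.795, 0.606, -0.001, -0.0]
force: [-0.3, 0.0, -0.3]
finger_gap: 0.002
```

```bash
cat > look.py <<'E'
import sys
from plant import eyes
import cv2
n,l,t,r,b=sys.argv[1],*map(int,sys.argv[2:6])
a=eyes.camera('side')[:,:,::-1]
c=cv2.resize(a[t:b,l:r],None,fx=5,fy=5,interpolation=cv2.INTER_CUBIC)
cv2.imwrite(f'pics/{n}.png',(255*(c/255.)**.45).astype('uint8'))
E
python3 go.py yellow; python3 look.py s5 310 120 430 230
```

```text
t 4.38 pos [ 0.4828 -0.0496  0.1046] tipz 0.0826 toolz [-1.4e-03  1.0e-04 -1.0e+00] toolcm [-0.    0.02 -0.  ] F [-0.26  0.02 -0.32] gap 0.002 q [-0.1   0.08 -0.35  1.14 -0.    1.74]
```

View pics/s5.png

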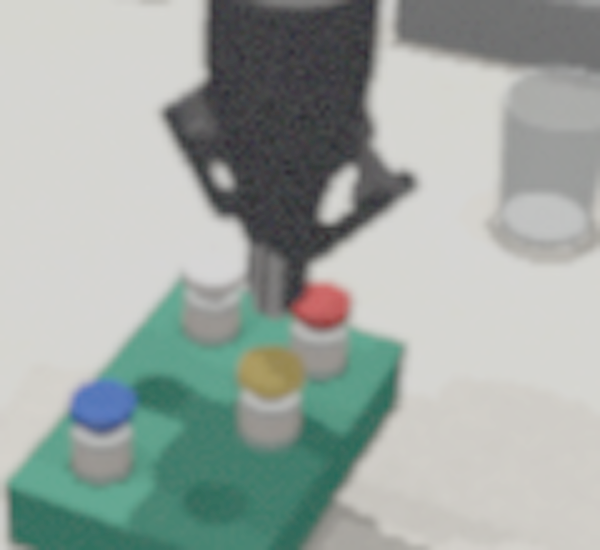

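Run:
```python
from plant import eyes
from geo import *
s=eyes.camera_params('side')
o,d=ray(s,(364.4,182.4)); print(o+d*(.0826-o[2])/d[2])
im=eyes.camera('top')[:,:,::-1]
c=cv2.resize(im[150:290,300:460],None,fx=5,fy=5,interpolation=cv2.INTER_CUBIC)
cv2.imwrite('pics/t5.png',(255*(c/255.)**.45).astype('uint8'))
t=eyes.camera_params('top'); q=np.array([[.483,-.05,.21],[.483,-.05,.25],[.483,-.05,.155]])
print((proj(t,q)-[300,150])*5)
```

```text
[ 0.4958014  -0.08260586  0.0826    ]
[[273.88295392 338.4610126 ]
 [281.13130825 332.54002384]
 [264.65380309 346.00006157]]
```

View pics/t5.png

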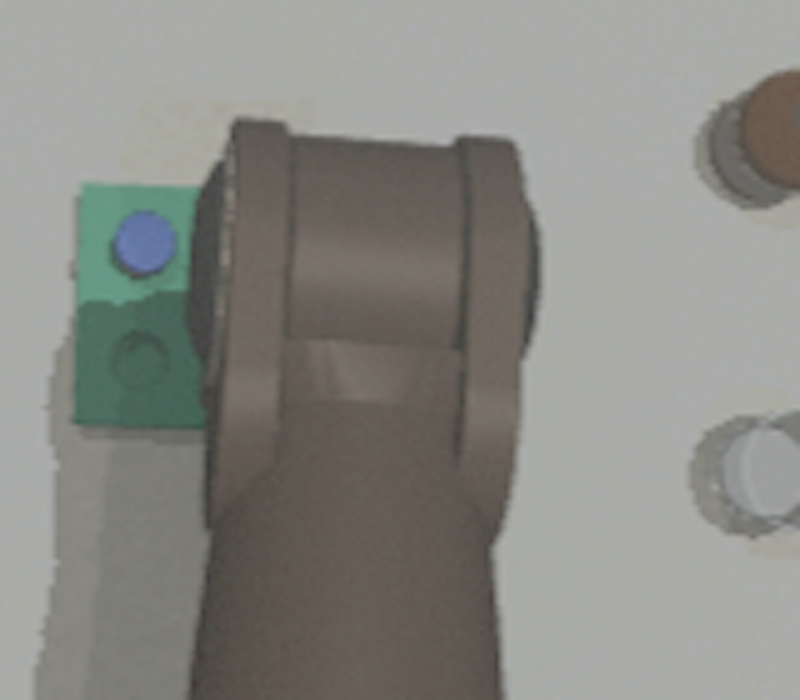

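>>> drive_tool([
  [[0, 0, 0], [0, 0, -2.5], -1],
  [[0, 0, 0], [0, 0, -2.5], -1],
  [[0, 0, 0], [-3.2, -1.0, -2.0], -1],
  [[0, 0, 0], [-3.2, -1.0, -1], -1],
  [[0, 0, 0], [-3.2, -1.0, 0], -1],
])

```text
clock: 4.9
position: [0.4298, -0.1352, 0.1884]
eef_rot: [0.795, 0.607, 0.001, 0.002]
force: [0.5, 0.3, 0.4]
finger_gap: -0.001
```

>>> drive_tool([
  [[0, 0, 0], [-3.2, -1, 0], -1],
  [[0, 0, 0], [-3.2, -1.0, 0], -1],
  [[0, 0, 0], [-3.2, -1.0, 0], -1],
  [[0, 0, 0], [-3.2, -1.0, 0], -1],
  [[0, 0, 0], [-3.2, -1.0, 0], -1],
])

```text
clock: 5.32
position: [0.3374, -0.2766, 0.1859]
eef_rot: [0.795, 0.606, 0.0, 0.0]
force: [0.7, -1.4, 0.4]
finger_gap: -0.002
```

>>> drive_tool([
  [[0, 0, 0], [-3.2, -1.0, 0], -1],
  [[0, 0, 0], [-3.2, -1.0, 0], -1],
  [[0, 0, 0], [0, 0, 0], -1],
  [[0, 0, 0], [0, 0, 0], -1],
  [[0, 0, 0], [0, 0, 0], -1],
])

```text
clock: 5.73
position: [0.3021, -0.3317, 0.1856]
eef_rot: [0.795, 0.606, 0.0, -0.0]
force: [0.0, 0.7, 0.0]
finger_gap: 0.003
```

```bash
python3 go.py yellow
python3 - <<'E'
from plant import eyes,bot
from geo import *
s=bot.observe(); r=R.from_quat(s['eef_rot']); tip=s['position']+r.apply([0,0,.022])
for c in('side','top'):
    im=eyes.camera(c)[:,:,::-1].copy(); cv2.imwrite(f'pics/{c}6_raw.png',im)
    u=proj(eyes.camera_params(c),tip); print(c,u)
    x0,y0=int(u[0])-55,int(u[1])-55; x0=max(0,min(x0,530));y0=max(0,min(y0,290))
    k=cv2.resize(im[y0:y0+110,x0:x0+110],None,fx=5,fy=5,interpolation=cv2.INTER_CUBIC); k=(255*(k/255.)**.45).astype('uint8')
    cv2.circle(k,tuple(int(v) for v in (u-[x0,y0])*5),3,(0,0,255),-1); print(x0,y0)
    cv2.imwrite(f'pics/{c}6.png',k)
E
```

```text
t 5.73 pos [ 0.3021 -0.3317  0.1856] tipz 0.1636 toolz [ 2.e-04  3.e-04 -1.e+00] toolcm [3.199e+01 9.950e+00 1.000e-02] F [0.05 0.7  0.  ] gap 0.003 q [-0.83 -0.02 -0.27  1.32  0.    1.01]
side [470.70710065 122.2644451 ]
415 67
top [471.56384385 290.12456176]
416 235
```

View pics/side6.png

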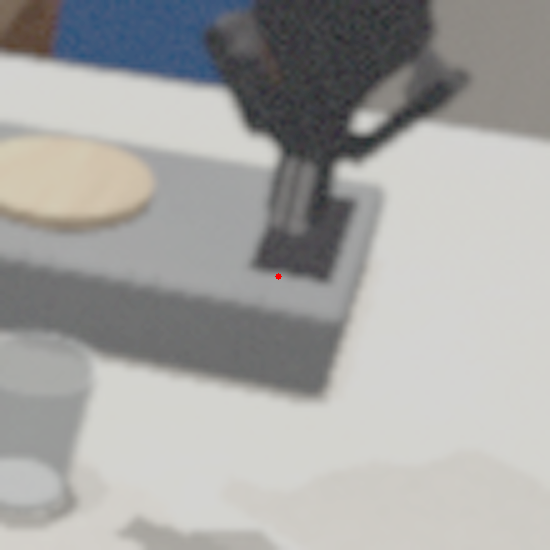

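View pics/top6.png

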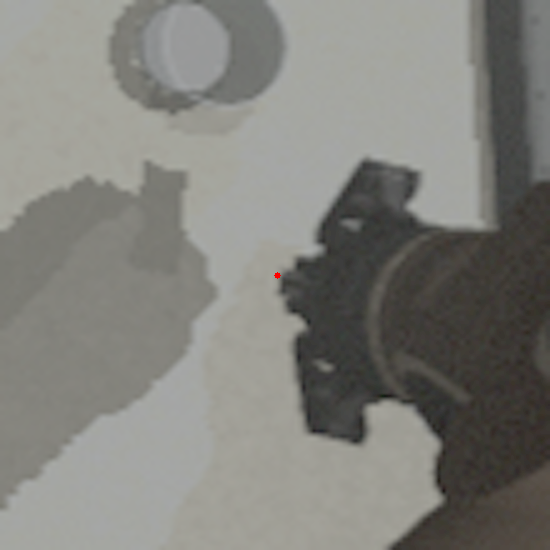

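Run:
```python
from plant import eyes,bot
from geo import *
ps=[eyes.camera_params(c) for c in('side','top')]
for u in([473,113.4],[475,292]),([473,113.4],[474,290.5]),([473,114],[476,293]): print(tri(ps,u))
s=bot.observe(); r=R.from_quat(s['eef_rot']); print(s['position'], r.as_matrix())
```

```text
(array([ 0.30059991, -0.33172474,  0.1890735 ]), [np.float64(0.4581228022826467), np.float64(0.4711401293317812)])
(array([ 0.30235862, -0.3296126 ,  0.18977556]), [np.float64(0.33749346128204355), np.float64(0.3466111871882077)])
(array([ 0.29919163, -0.33466423,  0.18624586]), [np.float64(0.9813599710395235), np.float64(1.010727006812379)])
[ 0.3026613  -0.3310901   0.18559168] [[ 2.63474022e-01  9.64666473e-01  1.91087749e-04]
 [ 9.64666477e-01 -2.63474047e-01  1.23829822e-04]
 [ 1.69801140e-04  1.51710005e-04 -9.99999974e-01]]
```

>>> drive_tool([
  [[0, 0, 0], [3.2, 1.0, 0], -1],
  [[0, 0, 0], [3.2, 1.0, 0], -1],
  [[0, 0, 0], [3.2, 1.0, 0], -1],
  [[0, 0, 0], [3.2, 1.0, 0], -1],
  [[0, 0, 0], [3.2, 1.0, 0], -1],
])

```text
clock: 6.25
position: [0.3936, -0.1881, 0.1858]
eef_rot: [0.795, 0.607, 0.0, 0.0]
force: [0.1, -0.6, -0.0]
finger_gap: 0.001
```

>>> drive_tool([
  [[0, 0, 0], [3.2, 1.0, 0], -1],
  [[0, 0, 0], [3.2, 1.0, 0.5], -1],
  [[0, 0, 0], [3.2, 1.0, 1], -1],
  [[0, 0, 0], [3.2, 1.0, 1], -1],
  [[0, 0, 0], [3.2, 0.95, 1], -1],
])

```text
clock: 6.67
position: [0.4836, -0.0464, 0.1505]
eef_rot: [0.794, 0.607, 0.0, 0.0]
force: [-0.1, -1.0, -0.5]
finger_gap: 0.0
```

>>> drive_tool([
  [[0, 0, 0], [0, 0, 1.5], -1],
  [[0, 0, 0], [0, 0, 1.5], -1],
  [[0, 0, 0], [0, 0, 1], -1],
  [[0, 0, 0], [0, 0, 0.5], -1],
  [[0, 0, 0], [0, 0, 0], -1],
])

```text
clock: 7.08
position: [0.482, -0.049, 0.1046]
eef_rot: [0.795, 0.607, -0.001, -0.001]
force: [-0.5, -0.3, -0.9]
finger_gap: -0.004
```

```bash
python3 go.py yellow
```

```text
t 7.08 pos [ 0.482  -0.049   0.1046] tipz 0.0826 toolz [-1.9e-03  2.0e-04 -1.0e+00] toolcm [-0.05  0.12 -0.  ] F [-0.54 -0.34 -0.91] gap -0.004 q [-0.1   0.08 -0.35  1.14  0.    1.74]
```

>>> drive_tool([
  [[0, 0, 0], [0, 0.1, 0.1], -1],
  [[0, 0, 0], [0, 0, 0.1], -1],
  [[0, 0, 0], [0, 0, 0.1], -1],
  [[0, 0, 0], [0, 0, 0.1], -1],
  [[0, 0, 0], [0, 0, 0.1], -1],
])

```text
clock: 7.5
position: [0.484, -0.0501, 0.1009]
eef_rot: [0.795, 0.606, 0.0, 0.0]
force: [0.6, 0.7, 0.2]
finger_gap: -0.004
```

>>> drive_tool([
  [[0, 0, 0], [0, 0, 0.05], -1],
  [[0, 0, 0], [0, 0, 0.05], -1],
  [[0, 0, 0], [0, 0, 0.05], -1],
  [[0, 0, 0], [0, 0, 0.05], -1],
  [[0, 0, 0], [0, 0, 0.05], -1],
])

```text
clock: 7.92
position: [0.4837, -0.0499, 0.0979]
eef_rot: [0.795, 0.606, -0.0, -0.0]
force: [0.2, 0.1, 1.3]
finger_gap: 0.002
```

>>> drive_tool([
  [[0, 0, 0], [0, 0, 0.05], -1],
  [[0, 0, 0], [0, 0, 0.05], -1],
  [[0, 0, 0], [0, 0, 0.05], -1],
  [[0, 0, 0], [0, 0, 0.05], -1],
  [[0, 0, 0], [0, 0, 0.05], -1],
])

```text
clock: 8.33
position: [0.4838, -0.0498, 0.0954]
eef_rot: [0.795, 0.606, -0.0, -0.0]
force: [0.1, -0.4, 0.0]
finger_gap: -0.0
```

```bash
python3 go.py yellow;  python3 look.py s7 310 120 430 230
```

```text
t 8.33 pos [ 0.4838 -0.0498  0.0954] tipz 0.0734 toolz [-0.  0. -1.] toolcm [-0.01 -0.08  0.  ] F [ 0.15 -0.44  0.05] gap -0.0 q [-0.1   0.09 -0.37  1.12  0.    1.74]
```

View pics/s7.png

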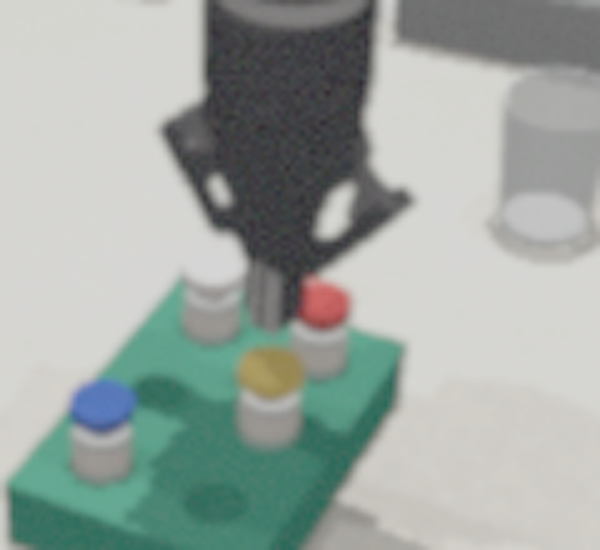

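>>> drive_tool([
  [[0, 0, 0], [0, 0, 0.2], -1],
  [[0, 0, 0], [0, 0, 0.2], -1],
  [[0, 0, 0], [0, 0, 0.2], -1],
  [[0, 0, 0], [0, 0, 0.2], -1],
  [[0, 0, 0], [0, 0, 0.1], -1],
])

```text
clock: 8.8
position: [0.4836, -0.0498, 0.0861]
eef_rot: [0.795, 0.606, -0.0, -0.0]
force: [0.0, -0.3, 0.0]
finger_gap: -0.004
```

>>> drive_tool([
  [[0, 0, 0], [0, 0, 0.05], -1],
  [[0, 0, 0], [0, 0, 0.1], -1],
  [[0, 0, 0], [0, 0, 0.1], -1],
  [[0, 0, 0], [0, 0, 0.05], -1],
  [[0, 0, 0], [0, 0, 0], -1],
])

```text
clock: 9.22
position: [0.4837, -0.0498, 0.0834]
eef_rot: [0.795, 0.606, -0.0, -0.0]
force: [-0.5, -0.3, -0.4]
finger_gap: -0.0
```

```bash
python3 go.py yellow;  python3 look.py s8 310 120 430 230
```

```text
t 9.22 pos [ 0.4837 -0.0498  0.0834] tipz 0.0614 toolz [-1.e-04  0.e+00 -1.e+00] toolcm [-0.01 -0.07  0.  ] F [-0.54 -0.27 -0.38] gap -0.0 q [-0.1   0.09 -0.39  1.09  0.    1.74]
```

View pics/s8.png

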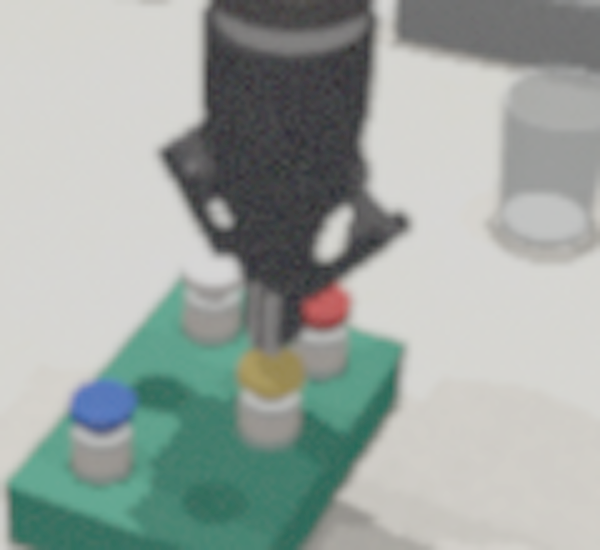

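>>> drive_tool([
  [[0, 0, 0], [0.2, -0.15, 0.05], -1],
  [[0, 0, 0], [0, 0, 0.05], -1],
  [[0, 0, 0], [0, 0, 0.05], -1],
  [[0, 0, 0], [0, 0, 0.05], -1],
  [[0, 0, 0], [0, 0, 0.05], -1],
])

```text
clock: 9.68
position: [0.4829, -0.0475, 0.081]
eef_rot: [0.795, 0.606, 0.0, 0.0]
force: [0.3, -0.0, 0.3]
finger_gap: -0.001
```

>>> drive_tool([
  [[0, 0, 0], [0, 0, 0.05], -1],
  [[0, 0, 0], [0, 0, 0.05], -1],
  [[0, 0, 0], [0, 0, 0.05], -1],
  [[0, 0, 0], [0, 0, 0.05], -1],
  [[0, 0, 0], [0, 0, 0], -1],
])

```text
clock: 10.1
position: [0.4828, -0.0475, 0.0789]
eef_rot: [0.795, 0.606, -0.0, -0.0]
force: [0.2, -0.3, -0.6]
finger_gap: 0.002
```

```bash
python3 go.py yellow;  python3 look.py s9 310 120 430 230
```

```text
t 10.1 pos [ 0.4828 -0.0475  0.0789] tipz 0.0569 toolz [-2.e-04  0.e+00 -1.e+00] toolcm [-0.2   0.08 -0.  ] F [ 0.22 -0.33 -0.57] gap 0.002 q [-0.1   0.09 -0.4   1.08  0.    1.74]
```

View pics/s9.png

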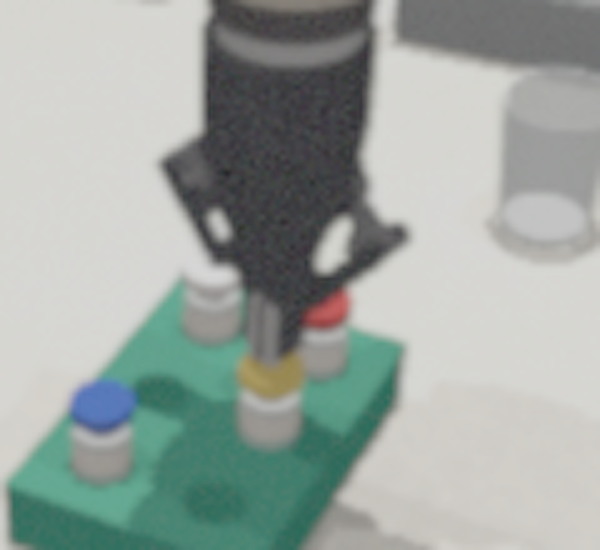

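>>> drive_tool([
  [[0, 0, 0], [0, 0, 0.05], -1],
  [[0, 0, 0], [0, 0, 0.05], -1],
  [[0, 0, 0], [0, 0, 0.05], -1],
  [[0, 0, 0], [0, 0, 0.05], -1],
  [[0, 0, 0], [0, 0, 0.05], -1],
])

```text
clock: 10.57
position: [0.4829, -0.0475, 0.0764]
eef_rot: [0.795, 0.606, 0.0, -0.0]
force: [0.4, -0.4, -0.4]
finger_gap: -0.001
```

>>> drive_tool([
  [[0, 0, 0], [0, 0, 0.04], -1],
  [[0, 0, 0], [0, 0, 0.04], -1],
  [[0, 0, 0], [0, 0, 0.04], -1],
  [[0, 0, 0], [0, 0, 0.04], -1],
  [[0, 0, 0], [0, 0, 0.04], -1],
])

```text
clock: 10.98
position: [0.4829, -0.0475, 0.0744]
eef_rot: [0.795, 0.606, -0.0, 0.0]
force: [-0.2, 0.8, -0.8]
finger_gap: -0.0
```

```bash
python3 look.py s10 310 120 430 230
```

```text
(no output)
```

View pics/s10.png

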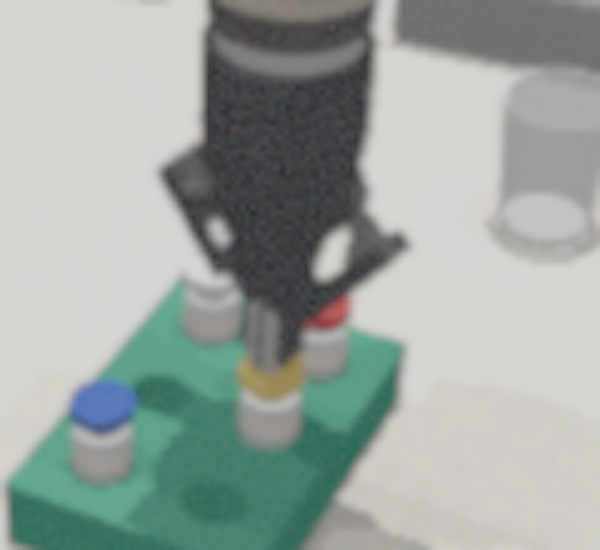

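>>> drive_tool([
  [[0, 0, 0], [0, 0, 0.04], -1],
  [[0, 0, 0], [0, 0, 0.04], -1],
  [[0, 0, 0], [0, 0, 0.04], -1],
  [[0, 0, 0], [0, 0, 0.04], -1],
  [[0, 0, 0], [0, 0, 0.04], -1],
])

```text
clock: 11.45
position: [0.4829, -0.0475, 0.0725]
eef_rot: [0.795, 0.606, 0.0, 0.0]
force: [0.1, -0.3, 0.3]
finger_gap: -0.0
```

>>> drive_tool([
  [[0, 0, 0], [0, 0, 0.04], -1],
  [[0, 0, 0], [0, 0, 0.04], -1],
  [[0, 0, 0], [0, 0, 0.04], -1],
  [[0, 0, 0], [0, 0, 0.04], -1],
  [[0, 0, 0], [0, 0, 0.04], -1],
])

```text
clock: 11.87
position: [0.4829, -0.0475, 0.0705]
eef_rot: [0.795, 0.606, 0.0, 0.0]
force: [0.1, 0.2, 3.4]
finger_gap: -0.001
```

>>> drive_tool([
  [[0, 0, 0], [0, 0, 0.05], -1],
  [[0, 0, 0], [0, 0, 0.05], -1],
  [[0, 0, 0], [0, 0, 0.05], -1],
  [[0, 0, 0], [0, 0, 0.05], -1],
  [[0, 0, 0], [0, 0, 0.05], -1],
])

```text
clock: 12.28
position: [0.4829, -0.0475, 0.0681]
eef_rot: [0.795, 0.606, 0.0, 0.0]
force: [-1.1, 0.3, 2.4]
finger_gap: -0.002
```

>>> drive_tool([
  [[0, 0, 0], [0, 0, 0.03], -1],
  [[0, 0, 0], [0, 0, 0.03], -1],
  [[0, 0, 0], [0, 0, 0.03], -1],
  [[0, 0, 0], [0, 0, 0.03], -1],
  [[0, 0, 0], [0, 0, 0.03], -1],
])

```text
clock: 12.7
position: [0.4829, -0.0475, 0.0665]
eef_rot: [0.795, 0.606, 0.0, 0.0]
force: [-0.5, 0.2, 2.5]
finger_gap: 0.001
```

>>> drive_tool([
  [[0, 0, 0], [0, 0, 0.02], -1],
  [[0, 0, 0], [0, 0, 0.02], -1],
  [[0, 0, 0], [0, 0, 0.02], -1],
  [[0, 0, 0], [0, 0, 0.02], -1],
  [[0, 0, 0], [0, 0, 0.02], -1],
])

```text
clock: 13.12
position: [0.4829, -0.0475, 0.0655]
eef_rot: [0.795, 0.606, -0.0, -0.0]
force: [0.0, -0.7, 3.6]
finger_gap: 0.004
```

>>> drive_tool([
  [[0, 0, 0], [0, 0, 0.02], -1],
  [[0, 0, 0], [0, 0, 0.02], -1],
  [[0, 0, 0], [0, 0, 0.02], -1],
  [[0, 0, 0], [0, 0, 0], -1],
  [[0, 0, 0], [0, 0, 0], -1],
])

```text
clock: 13.53
position: [0.4828, -0.0475, 0.0648]
eef_rot: [0.795, 0.606, -0.0, -0.0]
force: [-1.0, -0.3, 2.8]
finger_gap: -0.001
```

>>> drive_tool([
  [[0, 0, 0], [0, 0, 0.02], -1],
  [[0, 0, 0], [0, 0, 0.02], -1],
  [[0, 0, 0], [0, 0, 0.01], -1],
  [[0, 0, 0], [0, 0, 0.01], -1],
  [[0, 0, 0], [0, 0, 0.01], -1],
])

```text
clock: 13.95
position: [0.4829, -0.0475, 0.0642]
eef_rot: [0.795, 0.606, 0.0, 0.0]
force: [-1.1, -0.7, 4.0]
finger_gap: 0.001
```

```bash
python3 go.py yellow; python3 look.py s11 310 120 430 230
```

```text
t 13.95 pos [ 0.4829 -0.0475  0.0642] tipz 0.0422 toolz [ 1.e-04 -0.e+00 -1.e+00] toolcm [-0.21  0.07  0.  ] F [-1.06 -0.68  3.98] gap 0.001 q [-0.1   0.1  -0.42  1.05  0.    1.74]
```

View pics/s11.png

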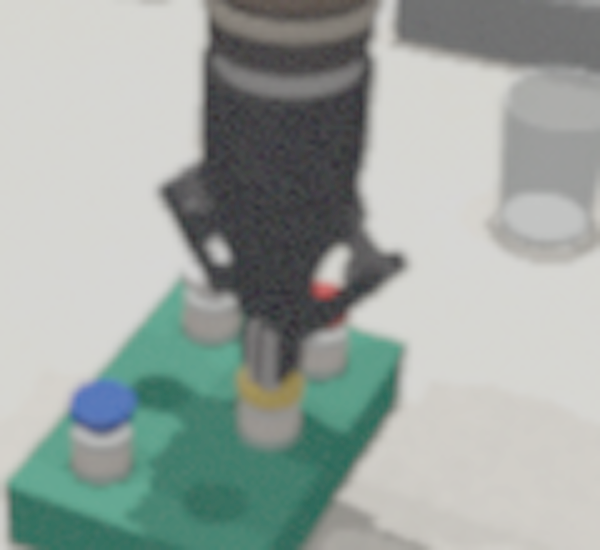

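>>> drive_tool([
  [[0, 0, 0], [0, 0, 0.02], -1],
  [[0, 0, 0], [0, 0, 0.01], -1],
  [[0, 0, 0], [0, 0, 0.01], -1],
  [[0, 0, 0], [0, 0, 0.01], -1],
  [[0, 0, 0], [0, 0, 0.01], -1],
])

```text
clock: 14.42
position: [0.4831, -0.0475, 0.0642]
eef_rot: [0.795, 0.606, 0.0, 0.0]
force: [-0.8, 0.9, 7.7]
finger_gap: -0.0
```

>>> drive_tool([
  [[0, 0, 0], [0, 0, 0.01], -1],
  [[0, 0, 0], [0, 0, 0.01], -1],
  [[0, 0, 0], [0, 0, 0.01], -1],
  [[0, 0, 0], [0, 0, 0.01], -1],
  [[0, 0, 0], [0, 0, 0], -1],
])

```text
clock: 14.83
position: [0.4833, -0.0475, 0.0642]
eef_rot: [0.795, 0.606, 0.001, 0.0]
force: [-2.3, -0.5, 10.4]
finger_gap: -0.0
```

>>> drive_tool([
  [[0, 0, 0], [0, 0, -0.2], -1],
  [[0, 0, 0], [0, 0, -1.0], -1],
  [[0, 0, 0], [0, 0, -1.8], -1],
  [[0, 0, 0], [1.0, 0.6, 0], -1],
  [[0, 0, 0], [2.0, 1.3, 0], -1],
])

```text
clock: 15.25
position: [0.509, -0.0242, 0.0944]
eef_rot: [0.796, 0.605, 0.0, 0.001]
force: [0.2, 0.3, -0.1]
finger_gap: -0.002
```

>>> drive_tool([
  [[0, 0, 0], [2, 1.3, 0], -1],
  [[0, 0, 0], [1.5, 1.0, 0], -1],
  [[0, 0, 0], [0.55, 0.4, 0], -1],
  [[0, 0, 0], [0, 0, 0], -1],
  [[0, 0, 0], [0, 0, 0], -1],
])

```text
clock: 15.67
position: [0.5454, 0.0084, 0.0926]
eef_rot: [0.795, 0.607, -0.001, -0.0]
force: [0.7, 0.2, 0.0]
finger_gap: -0.003
```

```bash
python3 go.py blue; python3 look.py s12 290 120 410 230
```

```text
t 15.67 pos [0.5454 0.0084 0.0926] tipz 0.0706 toolz [-1.4e-03 -3.0e-04 -1.0e+00] toolcm [-0.17  0.1  -0.  ] F [0.68 0.15 0.02] gap -0.003 q [ 0.02  0.2  -0.24  1.13 -0.    1.85]
```

View pics/s12.png

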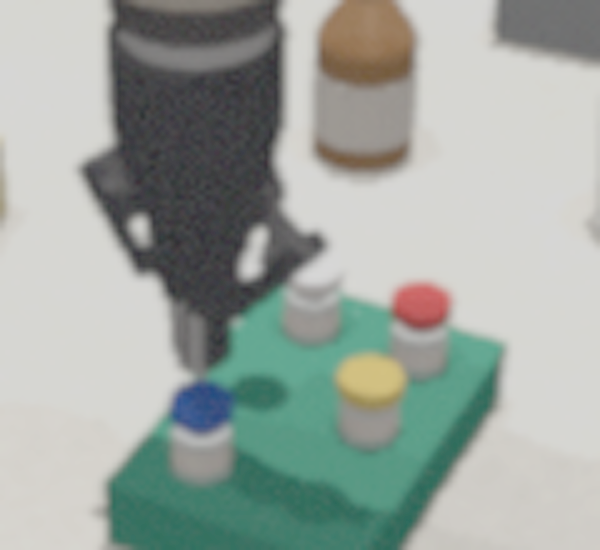

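>>> drive_tool([
  [[0, 0, 0], [0, 0, 0.6], -1],
  [[0, 0, 0], [0, 0, 0.6], -1],
  [[0, 0, 0], [0, 0, 0.4], -1],
  [[0, 0, 0], [0, 0, 0.15], -1],
  [[0, 0, 0], [0, 0, 0.05], -1],
])

```text
clock: 16.13
position: [0.5452, 0.008, 0.0745]
eef_rot: [0.795, 0.606, -0.0, -0.0]
force: [-0.8, -0.1, 0.0]
finger_gap: 0.002
```

>>> drive_tool([
  [[0, 0, 0], [0, 0, 0.05], -1],
  [[0, 0, 0], [0, 0, 0.05], -1],
  [[0, 0, 0], [0, 0, 0.05], -1],
  [[0, 0, 0], [0, 0, 0.05], -1],
  [[0, 0, 0], [0, 0, 0.05], -1],
])

```text
clock: 16.55
position: [0.546, 0.0083, 0.0728]
eef_rot: [0.795, 0.606, 0.0, 0.0]
force: [-0.4, 0.7, -0.2]
finger_gap: -0.0
```

>>> drive_tool([
  [[0, 0, 0], [0, 0, 0.05], -1],
  [[0, 0, 0], [0, 0, 0.05], -1],
  [[0, 0, 0], [0, 0, 0.05], -1],
  [[0, 0, 0], [0, 0, 0.05], -1],
  [[0, 0, 0], [0, 0, 0.05], -1],
])

```text
clock: 16.97
position: [0.546, 0.0083, 0.0704]
eef_rot: [0.795, 0.606, 0.0, 0.0]
force: [-0.4, 0.1, 3.2]
finger_gap: -0.001
```

```bash
python3 go.py blue; python3 look.py s13 290 120 410 230
```

```text
t 16.97 pos [0.546  0.0083 0.0704] tipz 0.0484 toolz [ 4.e-04  0.e+00 -1.e+00] toolcm [-0.18  0.05 -0.  ] F [-0.44  0.14  3.23] gap -0.001 q [ 0.02  0.21 -0.28  1.08  0.    1.85]
```

View pics/s13.png

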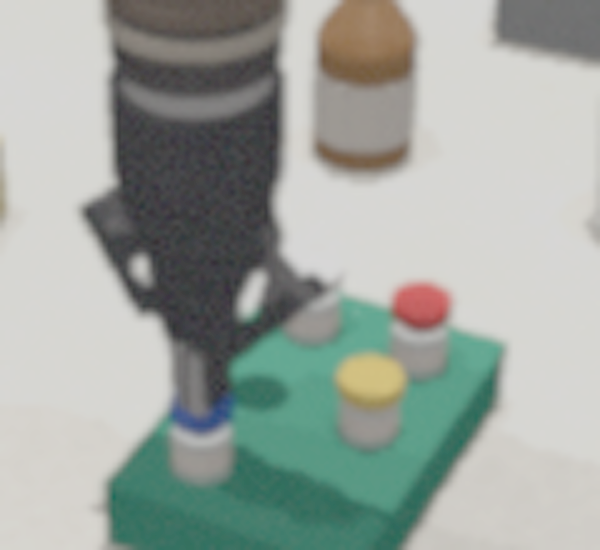

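>>> drive_tool([
  [[0, 0, 0], [0, 0, 0.06], -1],
  [[0, 0, 0], [0, 0, 0.06], -1],
  [[0, 0, 0], [0, 0, 0.06], -1],
  [[0, 0, 0], [0, 0, 0.06], -1],
  [[0, 0, 0], [0, 0, 0.06], -1],
])

```text
clock: 17.43
position: [0.546, 0.0083, 0.0673]
eef_rot: [0.795, 0.606, 0.0, 0.0]
force: [-1.0, -0.3, 2.9]
finger_gap: 0.005
```

>>> drive_tool([
  [[0, 0, 0], [0, 0, 0.05], -1],
  [[0, 0, 0], [0, 0, 0.05], -1],
  [[0, 0, 0], [0, 0, 0.04], -1],
  [[0, 0, 0], [0, 0, 0.03], -1],
  [[0, 0, 0], [0, 0, 0.02], -1],
])

```text
clock: 17.85
position: [0.5459, 0.0083, 0.0653]
eef_rot: [0.795, 0.606, 0.0, 0.0]
force: [0.2, 0.0, 1.7]
finger_gap: -0.004
```

>>> drive_tool([
  [[0, 0, 0], [0, 0, 0.02], -1],
  [[0, 0, 0], [0, 0, 0.02], -1],
  [[0, 0, 0], [0, 0, 0.02], -1],
  [[0, 0, 0], [0, 0, 0.02], -1],
  [[0, 0, 0], [0, 0, 0.02], -1],
])

```text
clock: 18.27
position: [0.5459, 0.0083, 0.0643]
eef_rot: [0.795, 0.606, 0.0, 0.0]
force: [0.2, 0.2, 2.9]
finger_gap: -0.001
```

>>> drive_tool([
  [[0, 0, 0], [0, 0, 0.02], -1],
  [[0, 0, 0], [0, 0, 0.02], -1],
  [[0, 0, 0], [0, 0, 0.02], -1],
  [[0, 0, 0], [0, 0, 0.01], -1],
  [[0, 0, 0], [0, 0, 0.01], -1],
])

```text
clock: 18.68
position: [0.5462, 0.0083, 0.0643]
eef_rot: [0.795, 0.606, 0.0, 0.0]
force: [-1.9, 1.5, 7.4]
finger_gap: -0.001
```

>>> drive_tool([
  [[0, 0, 0], [0, 0, 0.02], -1],
  [[0, 0, 0], [0, 0, 0.01], -1],
  [[0, 0, 0], [0, 0, 0.01], -1],
  [[0, 0, 0], [0, 0, 0], -1],
  [[0, 0, 0], [0, 0, 0], -1],
])

```text
clock: 19.1
position: [0.5463, 0.0083, 0.0642]
eef_rot: [0.795, 0.606, 0.001, 0.0]
force: [-2.5, 0.4, 9.5]
finger_gap: -0.002
```

>>> drive_tool([
  [[0, 0, 0], [0, 0, -0.2], -1],
  [[0, 0, 0], [0, 0, -1.3], -1],
  [[0, 0, 0], [0, 0, -2.0], -1],
  [[0, 0, 0], [-1.5, -0.4, 0], -1],
  [[0, 0, 0], [-2.4, -0.6, 0], -1],
])

```text
clock: 19.52
position: [0.5269, -0.0262, 0.0985]
eef_rot: [0.794, 0.607, 0.001, 0.001]
force: [0.6, -0.6, -0.5]
finger_gap: 0.002
```

```bash
python3 - <<'E'
from plant import eyes
from geo import *
ps=[eyes.camera_params(c) for c in('side','top')]
print(tri(ps,([508,82],[483,322.6])), tri(ps,([458,76],[494,269])))
E
python3 go.py red
```

```text
(array([ 0.24174251, -0.31449174,  0.28887165]), [np.float64(0.04760235743524597), np.float64(0.04752405132136804)]) (array([ 0.35701751, -0.35178923,  0.27085452]), [np.float64(0.5357617205187144), np.float64(0.5802529902179295)])
t 19.52 pos [ 0.5269 -0.0262  0.0985] tipz 0.0765 toolz [ 1.9e-03  1.0e-04 -1.0e+00] toolcm [-9.24 -2.45 -0.01] F [ 0.62 -0.64 -0.55] gap 0.002 q [-0.05  0.16 -0.28  1.14  0.    1.79]
```

>>> drive_tool([
  [[0, 0, 0], [-2.5, -0.7, 0], -1],
  [[0, 0, 0], [-2.7, -0.7, 0], -1],
  [[0, 0, 0], [-2.5, -0.7, 0], -1],
  [[0, 0, 0], [-1.35, -0.4, 0], -1],
  [[0, 0, 0], [0, 0, 0], -1],
])

```text
clock: 19.93
position: [0.4756, -0.1095, 0.0973]
eef_rot: [0.796, 0.605, -0.001, -0.0]
force: [0.0, 0.9, 0.0]
finger_gap: -0.0
```

```bash
python3 go.py red; python3 look.py s14 300 110 420 220
```

```text
t 19.93 pos [ 0.4756 -0.1095  0.0973] tipz 0.0753 toolz [-1.8e-03 -5.0e-04 -1.0e+00] toolcm [ 0.14  0.32 -0.  ] F [0.04 0.9  0.02] gap -0.0 q [-0.23  0.09 -0.36  1.13 -0.    1.62]
```

View pics/s14.png

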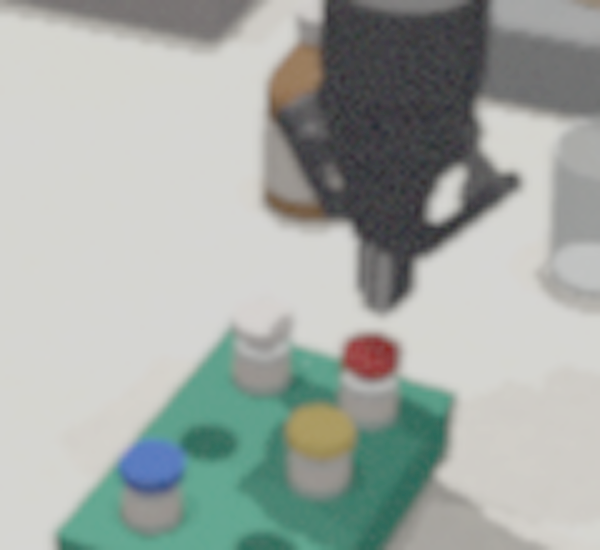

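>>> drive_tool([
  [[0, 0, 0], [0.3, 0.25, 0.6], -1],
  [[0, 0, 0], [0, 0, 0.7], -1],
  [[0, 0, 0], [0, 0, 0.6], -1],
  [[0, 0, 0], [0, 0, 0.3], -1],
  [[0, 0, 0], [0, 0, 0], -1],
])

```text
clock: 20.4
position: [0.4804, -0.1043, 0.0746]
eef_rot: [0.795, 0.607, -0.001, -0.001]
force: [-0.9, -0.0, 0.2]
finger_gap: 0.002
```

```bash
python3 go.py red; python3 look.py s15 300 110 420 220
```

```text
t 20.4 pos [ 0.4804 -0.1043  0.0746] tipz 0.0526 toolz [-2.3e-03  5.0e-04 -1.0e+00] toolcm [-0.49 -0.02  0.  ] F [-0.88 -0.02  0.19] gap 0.002 q [-0.21  0.11 -0.39  1.08  0.    1.62]
```

View pics/s15.png

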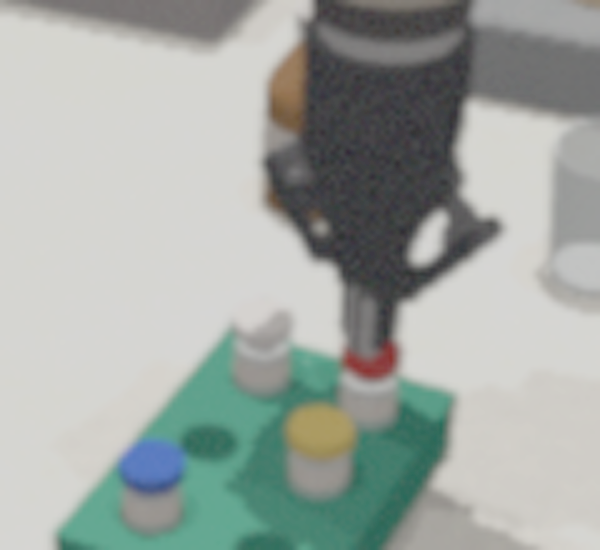

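>>> drive_tool([
  [[0, 0, 0], [-0.25, 0, 0], -1],
  [[0, 0, 0], [0, 0, 0.06], -1],
  [[0, 0, 0], [0, 0, 0.06], -1],
  [[0, 0, 0], [0, 0, 0.06], -1],
  [[0, 0, 0], [0, 0, 0.06], -1],
])

```text
clock: 20.87
position: [0.4805, -0.1076, 0.0738]
eef_rot: [0.795, 0.606, 0.0, 0.0]
force: [0.3, -0.7, 0.3]
finger_gap: -0.002
```

>>> drive_tool([
  [[0, 0, 0], [0, 0, 0.06], -1],
  [[0, 0, 0], [0, 0, 0.06], -1],
  [[0, 0, 0], [0, 0, 0.06], -1],
  [[0, 0, 0], [0, 0, 0.06], -1],
  [[0, 0, 0], [0, 0, 0.06], -1],
])

```text
clock: 21.28
position: [0.4804, -0.1075, 0.0707]
eef_rot: [0.795, 0.606, 0.0, 0.0]
force: [-0.1, 0.6, 0.0]
finger_gap: 0.003
```

>>> drive_tool([
  [[0, 0, 0], [0, 0, 0.05], -1],
  [[0, 0, 0], [0, 0, 0.05], -1],
  [[0, 0, 0], [0, 0, 0.05], -1],
  [[0, 0, 0], [0, 0, 0.05], -1],
  [[0, 0, 0], [0, 0, 0.05], -1],
])

```text
clock: 21.7
position: [0.4805, -0.1075, 0.0684]
eef_rot: [0.795, 0.606, 0.0, 0.0]
force: [-0.6, 0.2, 2.4]
finger_gap: -0.001
```

>>> drive_tool([
  [[0, 0, 0], [0, 0, 0.05], -1],
  [[0, 0, 0], [0, 0, 0.06], -1],
  [[0, 0, 0], [0, 0, 0.06], -1],
  [[0, 0, 0], [0, 0, 0.05], -1],
  [[0, 0, 0], [0, 0, 0.05], -1],
])

```text
clock: 22.12
position: [0.4804, -0.1075, 0.0654]
eef_rot: [0.795, 0.606, 0.0, 0.0]
force: [-0.2, -0.0, 3.5]
finger_gap: -0.002
```

>>> drive_tool([
  [[0, 0, 0], [0, 0, 0.03], -1],
  [[0, 0, 0], [0, 0, 0.02], -1],
  [[0, 0, 0], [0, 0, 0.02], -1],
  [[0, 0, 0], [0, 0, 0.02], -1],
  [[0, 0, 0], [0, 0, 0.02], -1],
])

```text
clock: 22.53
position: [0.4804, -0.1075, 0.0644]
eef_rot: [0.795, 0.606, 0.0, 0.0]
force: [-0.1, -0.1, 3.7]
finger_gap: 0.0
```

>>> drive_tool([
  [[0, 0, 0], [0, 0, 0.02], -1],
  [[0, 0, 0], [0, 0, 0.02], -1],
  [[0, 0, 0], [0, 0, 0.02], -1],
  [[0, 0, 0], [0, 0, 0.01], -1],
  [[0, 0, 0], [0, 0, 0.01], -1],
])

```text
clock: 22.95
position: [0.4807, -0.1076, 0.0642]
eef_rot: [0.795, 0.606, 0.0, 0.0]
force: [-1.1, 0.5, 8.5]
finger_gap: -0.002
```

>>> drive_tool([
  [[0, 0, 0], [0, 0, 0.02], -1],
  [[0, 0, 0], [0, 0, 0.01], -1],
  [[0, 0, 0], [0, 0, 0], -1],
  [[0, 0, 0], [0, 0, 0], -1],
  [[0, 0, 0], [0, 0, -0.2], -1],
])

```text
clock: 23.37
position: [0.4803, -0.1075, 0.0653]
eef_rot: [0.795, 0.606, -0.0, 0.0]
force: [0.4, -0.2, 0.0]
finger_gap: -0.001
```

>>> drive_tool([
  [[0, 0, 0], [0, 0, -1], -1],
  [[0, 0, 0], [0, 0, -3], -1],
  [[0, 0, 0], [0, 0, -3], -1],
  [[0, 0, 0], [0, 0, -2], -1],
  [[0, 0, 0], [0, 0, 0], -1],
])

```text
clock: 23.78
position: [0.4825, -0.108, 0.1601]
eef_rot: [0.795, 0.606, 0.002, 0.003]
force: [0.3, -0.5, 0.3]
finger_gap: -0.001
```

```bash
python3 go.py start; python3 look.py s16 290 130 410 250
```

```text
t 23.78 pos [ 0.4825 -0.108   0.1601] tipz 0.1381 toolz [ 0.0065 -0.0015 -1.    ] toolcm [39.05 -9.98 -0.05] F [ 0.32 -0.48  0.31] gap -0.001 q [-0.22  0.07 -0.24  1.26 -0.    1.62]
```

View pics/s16.png

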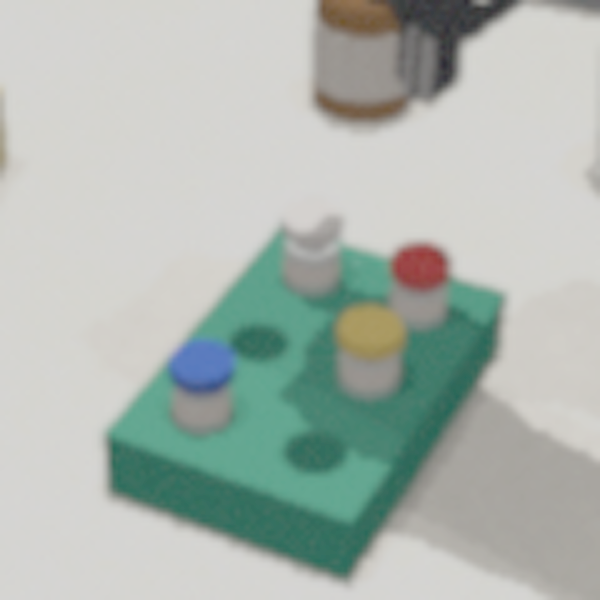

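>>> drive_tool([
  [[0, 0, 0], [3.3, -0.85, 0], -1],
  [[0, 0, 0], [3.3, -0.85, 0], -1],
  [[0, 0, 0], [3.3, -0.85, 0], -1],
  [[0, 0, 0], [3.3, -0.85, 0], -1],
  [[0, 0, 0], [3.3, -0.85, 0], -1],
])

```text
clock: 24.25
position: [0.4821, 0.0642, 0.1541]
eef_rot: [0.795, 0.606, -0.001, -0.0]
force: [0.5, 0.7, -0.2]
finger_gap: 0.002
```

>>> drive_tool([
  [[0, 0, 0], [3.3, -0.85, 0], -1],
  [[0, 0, 0], [3.3, -0.85, 0], -1],
  [[0, 0, 0], [3.3, -0.85, 0], -1],
  [[0, 0, 0], [3.3, -0.85, 0.5], -1],
  [[0, 0, 0], [3.3, -0.85, 1], -1],
])

```text
clock: 24.67
position: [0.4855, 0.235, 0.14]
eef_rot: [0.795, 0.606, 0.0, 0.0]
force: [1.1, -0.6, 0.3]
finger_gap: 0.004
```

>>> drive_tool([
  [[0, 0, 0], [3.3, -0.85, 1.5], -1],
  [[0, 0, 0], [2.0, -0.4, 1.5], -1],
  [[0, 0, 0], [0, 0, 1], -1],
  [[0, 0, 0], [0, 0, 0], -1],
  [[0, 0, 0], [0, 0, 0], -1],
])

```text
clock: 25.08
position: [0.4867, 0.2866, 0.099]
eef_rot: [0.795, 0.606, -0.002, -0.0]
force: [-0.0, -0.1, -0.6]
finger_gap: -0.005
```

```bash
python3 go.py start; python3 look.py s17 230 240 350 360
```

```text
t 25.08 pos [0.4867 0.2866 0.099 ] tipz 0.077 toolz [-0.0027 -0.0021 -1.    ] toolcm [ 0.89  0.06 -0.  ] F [-0.01 -0.1  -0.6 ] gap -0.005 q [ 0.53  0.23 -0.19  1.16 -0.    2.37]
```

View pics/s17.png

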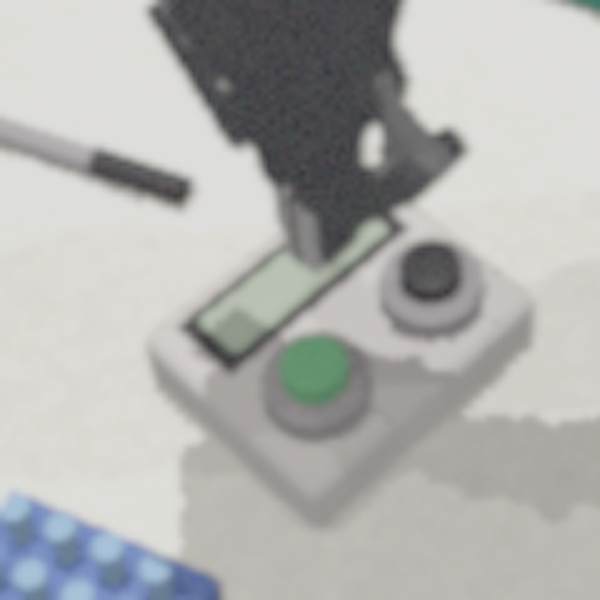

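>>> drive_tool([
  [[0, 0, 0], [0.5, 0, 1.0], -1],
  [[0, 0, 0], [0.4, 0.05, 1.2], -1],
  [[0, 0, 0], [0, 0, 1.0], -1],
  [[0, 0, 0], [0, 0, 0.6], -1],
  [[0, 0, 0], [0, 0, 0], -1],
])

```text
clock: 25.55
position: [0.4896, 0.2952, 0.0601]
eef_rot: [0.795, 0.606, -0.002, -0.0]
force: [-0.3, -0.0, 0.0]
finger_gap: 0.0
```

```bash
python3 go.py start; python3 look.py s18 230 240 350 360
```

```text
t 25.55 pos [0.4896 0.2952 0.0601] tipz 0.0381 toolz [-0.0029 -0.0018 -1.    ] toolcm [-0.02  0.02 -0.  ] F [-0.3  -0.04  0.03] gap 0.0 q [ 0.54  0.26 -0.23  1.08 -0.    2.38]
```

View pics/s18.png

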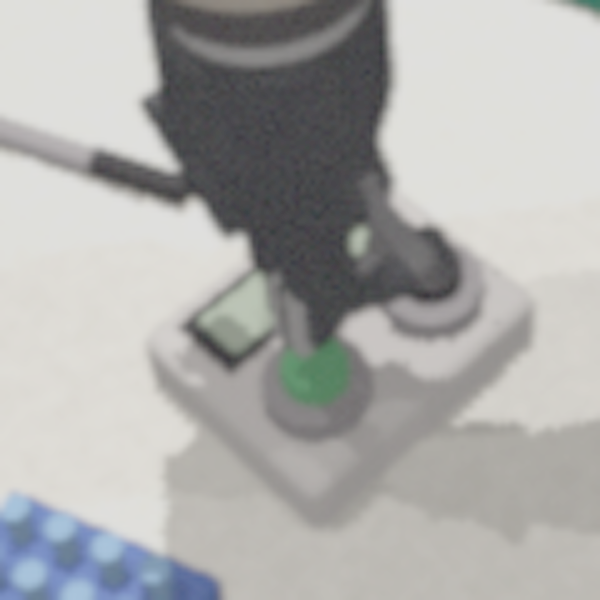

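>>> drive_tool([
  [[0, 0, 0], [0, -0.15, 0.5], -1],
  [[0, 0, 0], [0, 0, 0.5], -1],
  [[0, 0, 0], [0, 0, 0.3], -1],
  [[0, 0, 0], [0, 0, 0.1], -1],
  [[0, 0, 0], [0, 0, 0], -1],
])

```text
clock: 26.02
position: [0.489, 0.2965, 0.048]
eef_rot: [0.795, 0.606, -0.0, -0.0]
force: [-0.3, 0.4, -0.0]
finger_gap: -0.004
```

```bash
python3 go.py start; python3 look.py s19 230 240 350 360
```

```text
t 26.02 pos [0.489  0.2965 0.048 ] tipz 0.026 toolz [-4.e-04 -2.e-04 -1.e+00] toolcm [-0.13  0.11  0.  ] F [-0.26  0.44 -0.02] gap -0.004 q [ 0.55  0.27 -0.25  1.05 -0.    2.38]
```

View pics/s19.png

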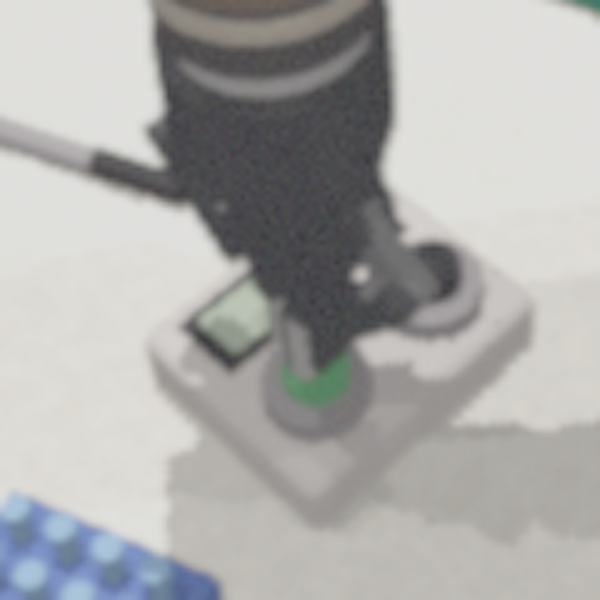

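>>> drive_tool([
  [[0, 0, 0], [0, 0, 0.15], -1],
  [[0, 0, 0], [0, 0, 0.15], -1],
  [[0, 0, 0], [0, 0, 0.15], -1],
  [[0, 0, 0], [0, 0, 0.1], -1],
  [[0, 0, 0], [0, 0, 0.1], -1],
])

```text
clock: 26.48
position: [0.4892, 0.2966, 0.0417]
eef_rot: [0.795, 0.606, -0.0, -0.0]
force: [-0.5, 0.8, 0.3]
finger_gap: 0.0
```

>>> drive_tool([
  [[0, 0, 0], [0, 0, 0.1], -1],
  [[0, 0, 0], [0, 0, 0.1], -1],
  [[0, 0, 0], [0, 0, 0.1], -1],
  [[0, 0, 0], [0, 0, 0.1], -1],
  [[0, 0, 0], [0, 0, 0], -1],
])

```text
clock: 26.9
position: [0.4892, 0.2966, 0.0379]
eef_rot: [0.795, 0.606, 0.0, 0.0]
force: [-0.9, -1.4, 3.3]
finger_gap: -0.0
```

>>> drive_tool([
  [[0, 0, 0], [0, 0, 0.06], -1],
  [[0, 0, 0], [0, 0, 0.06], -1],
  [[0, 0, 0], [0, 0, 0.06], -1],
  [[0, 0, 0], [0, 0, 0.05], -1],
  [[0, 0, 0], [0, 0, 0], -1],
])

```text
clock: 27.32
position: [0.4892, 0.2966, 0.0355]
eef_rot: [0.795, 0.606, 0.0, 0.0]
force: [-1.2, -1.0, 5.0]
finger_gap: -0.005
```

>>> drive_tool([
  [[0, 0, 0], [0, 0, 0.03], -1],
  [[0, 0, 0], [0, 0, 0.03], -1],
  [[0, 0, 0], [0, 0, 0.03], -1],
  [[0, 0, 0], [0, 0, 0.03], -1],
  [[0, 0, 0], [0, 0, 0], -1],
])

```text
clock: 27.73
position: [0.4893, 0.2966, 0.0352]
eef_rot: [0.795, 0.606, 0.0, 0.0]
force: [-2.9, -1.8, 10.7]
finger_gap: -0.003
```

Fully down (hard stop at 0.0352, 10.7 N). Releasing.

>>> drive_tool([
  [[0, 0, 0], [0, 0, -0.3], -1],
  [[0, 0, 0], [0, 0, -0.6], -1],
  [[0, 0, 0], [0, 0, -2], -1],
  [[0, 0, 0], [0, 0, -3], -1],
  [[0, 0, 0], [0, 0, -3], -1],
])

```text
clock: 28.15
position: [0.4884, 0.2961, 0.1232]
eef_rot: [0.795, 0.606, -0.001, -0.0]
force: [0.5, 1.4, -0.1]
finger_gap: 0.0
```

>>> drive_tool([
  [[0, 0, 0], [0, 0, -2], -1],
  [[0, 0, 0], [-2, 0, -2], -1],
  [[0, 0, 0], [-3, 0, 0], -1],
  [[0, 0, 0], [-3, 0, 0], -1],
  [[0, 0, 0], [0, 0, 0], -1],
])

```text
clock: 28.57
position: [0.4667, 0.216, 0.1639]
eef_rot: [0.796, 0.605, -0.001, 0.001]
force: [0.1, -0.7, -0.0]
finger_gap: 0.003
```

```bash
python3 go.py start
python3 - <<'E'
from plant import eyes
import cv2
a=eyes.camera('side')[:,:,::-1]
c=cv2.resize(a[140:360,210:420],None,fx=2.7,fy=2.7,interpolation=cv2.INTER_CUBIC)
cv2.imwrite('pics/s20.png',(255*(c/255.)**.6).astype('uint8'))
E
```

```text
t 28.57 pos [0.4667 0.216  0.1639] tipz 0.1419 toolz [-2.0e-04 -1.5e-03 -1.0e+00] toolcm [ 8.22  0.11 -0.01] F [ 0.13 -0.67 -0.05] gap 0.003 q [ 0.43  0.11 -0.18  1.28 -0.    2.28]
```

View pics/s20.png

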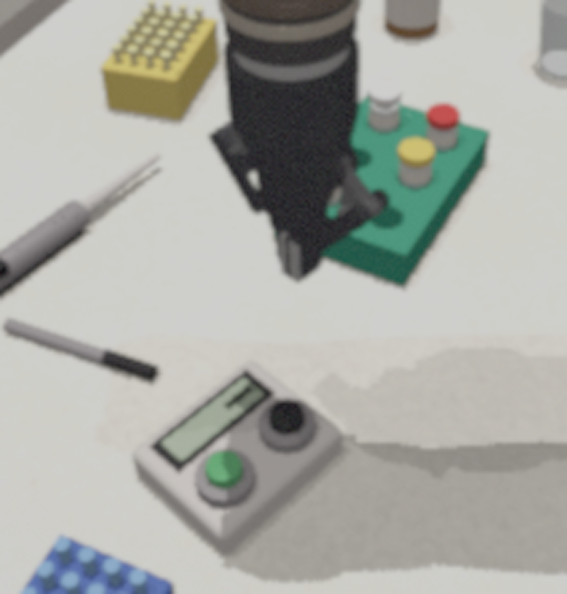

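The picture shows the start key sprung back at about (222,465) and the stop key untouched. The red and yellow caps are closed and the white one is open. The arm hides the blue cap here, but it was seen closed earlier. The gripper is clear of everything, so I'm handing in.

```bash
python3 -c "
from plant import ticket; print(ticket.close_job())"
```

```text
the job is handed in; nothing more can be done
None
```

The job is handed in: I pressed the yellow, blue and red caps closed in that order, then pressed and released the green start key. The clock stood at about 28.6 s of the 48 s allowed.

- **Caps:** Each cap went down slowly with the shut fingertips until it met its hard stop. All three stopped at the same tool height (TCP z = 0.0642 m), and the highest force I read was about 10 N. A picture taken after the red press shows all three caps down with no gap, and the white cap still standing open. I read force only at the end of each call, so any brief peak in between would not show.
- **Start key:** It went fully down at TCP z = 0.0352 m. The force was 5 N at the end of its travel and 10.7 N against the stop. The last picture shows it back up and the stop key untouched.
- **Bystanders:** The rest of what the last picture shows looks undisturbed. The tool was in free air, with the force within noise of zero. In that picture the arm hid the blue cap, so its last check is the picture after the red press.
- **One disagreement:** The text says the fingertips stand 22 mm ahead of the TCP. Two views and the force at contact put the shut tips about 2 mm (from the views) to 9 mm (from contact) behind it. I therefore found every height by touch instead.
- **Detector:** The trained network was unreliable on the cap tops in the top view. I located the caps and the start key by colour in both views instead, agreeing to about 0.5 px.

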